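# Set the clay owl family out on their display stands

### The arm

A 6-joint arm with a two-finger parallel gripper is mounted at the origin on the work surface. World frame = base frame: x ahead of the robot, y to its left, z up, the work surface at z = 0. Lengths are in mm, angles in rad, forces in N, time in s.
With the tool pointing down it reaches from about 350 to 775 mm from the base axis. Payload 7.3 kg.
Tool frame: the origin (TCP) lies on the centre line of the jaws, within the pads' length; the fingertips stand 11 mm ahead of it and the grasp point (between the pads) lies 8 mm behind it; z points along the fingers, y is the line along which they close (so a half turn about z gives the same grasp; the last joint's range is limited). The gripper opens to 92 mm and grips with 3 to 60 N. Pads are 19 mm wide; open, the fingers measure 130 mm over their backs; the gripper's body (75 mm by 190 mm) begins 47 mm behind the grasp point.
Start: joints at [-0.146, 0.342, 1.524, -0, 1.275, -0.146], TCP at [525.018, 0.02, 237.741] pointing down, gripper open.
Joint ranges: [-2.53, 2.53], [-0.77, 2.02], [0.04, 2.7], [-1, 4.14], [0.28, 2.66], [-3.11, 3.11]. Speed limits (rad/s): [2.57, 2.57, 3.14, 3.14, 3.14, 3.14].

### API

Orientations are given as [roll, pitch, yaw] about the fixed x, y, z axes, in that order (R = Rz(yaw) Ry(pitch) Rx(roll)).
In Python, from plant import bot gives the robot as it stands.
- The arm moves only by the tool step_arm, never from a script. Its argument "deltas" is a list of rows, each a list of 5 numbers: the opening, from 0 (shut) to 1 (fully open), then the shift along the tool's x, y, z each as a share of 0.5 m, from -1 to 1, then the turn about the tool's z as a share of pi/2 rad, from -1 to 1. In form: [[claw, x, y, z, turn], ...]. A call has 1 to 8 rows; each row shifts and turns the commanded pose from where the row before left it, along the tool's axes as they then stand; what a row does not reach is not made up. A row lasts 1/10 s, in which the tool goes at most 50 mm and 8.59 degrees, less where a joint would pass 70% of its speed; a pose out of reach is approached as far as the arm can. A call with a number of a shift or a turn outside -1 to 1 is refused whole. A call with a gripper value outside its range is refused whole. The fingers move at their own pace and stop on an object; the grip force is fixed at half the most. Time passes only in rows, so rows that do not move let the fingers close. It gives the time, the measured TCP pose, the force, the opening and the grip force at its end, in the units of the state.
- bot.get_obs(): the state, without advancing time (a new reading comes with each control period).
- bot.capture(name): name is "scene" or "side" or "wrist"; returns (picture, depth): 384x512x3 uint8, red, green, blue; 384x512 float32, mm along the optical axis (not along the pixel's ray), 0 where there is no reading.
- bot.camera_params(name): a dict with "fov_y" (degrees; the focal length in pixels is half the picture's height over the tangent of half this angle, whatever the lens; pixels are square), "cx", "cy" (the principal point, pixels), "rvec" (rotation vector, rad) and "tvec" (3), from world to camera coordinates, as OpenCV has them. Camera axes: x right, y down, z forward; pixel columns grow to the right and rows downward; lengths in mm; the calibration is good to about 2 mm. A picture is of the moment at which its call begins: read the wrist's pose just before it. camera_params takes no time and is no camera call; for the wrist camera it gives the pose at the moment of the call.
- bot.close_job(): hands the job in; it is judged then, once.
The state is a dict: "time": time; "joint_positions": joint angles; "dq": joint speeds; "tau": joint torques, N m; "tool_pos": TCP position; "tcp_rot": TCP orientation; "contact_force": force on the tool from outside, world axes, zero at the start; "moment": the same for the moment, N m; "grip_width": finger opening in mm; "finger_force": force on a finger pad.
Only numpy, scipy, OpenCV 4.12 (cv2) and the standard library are available. Lean on these libraries where they do the work, as an engineer would, in place of code of your own. Each camera call takes 0.05 s, during which the arm holds its last target. There are 200 camera calls.

### The job

Set the four clay owl whistles out for the day's sale: stand each one upright in the middle of the round linden display stand of its own size, the largest owl on the largest stand, the second largest on the second largest, and so on down to the smallest. The owls are brittle, so put them down gently without dropping them or knocking them over, and leave the two clay hens where they stand.

Things in the scene. Friction and masses are not known exactly. Their poses are not given: they have to be found in the camera images.
- owl_1: The smallest of four speckled grey clay owl whistles, upright: barrel-shaped body 30 mm across, 44 mm tall with its two ear tufts, flat foot 25 mm across, about 32 g. Origin: centre of the foot's underside; z up, +x the face, turned roughly away from the robot; low at the back (-x) a tail mouthpiece sticks out 4 mm. Flanks (+y, -y) plain, near upright at 30 to 60 % of the height, 30 mm wide there.
- owl_2: The second smallest of four speckled grey clay owl whistles, upright: barrel-shaped body 41 mm across, 60 mm tall with its two ear tufts, flat foot 34 mm across, about 65 g. Origin: centre of the foot's underside; z up, +x the face, turned roughly away from the robot; low at the back (-x) a tail mouthpiece sticks out 5 mm. Flanks (+y, -y) plain, near upright at 30 to 60 % of the height, 41 mm wide there.
- owl_3: The second largest of four speckled grey clay owl whistles, upright: barrel-shaped body 52 mm across, 76 mm tall with its two ear tufts, flat foot 43 mm across, about 115 g. Origin: centre of the foot's underside; z up, +x the face, turned roughly away from the robot; low at the back (-x) a tail mouthpiece sticks out 6 mm. Flanks (+y, -y) plain, near upright at 30 to 60 % of the height, 52 mm wide there.
- owl_4: The largest of four speckled grey clay owl whistles, upright: barrel-shaped body 64 mm across, 92 mm tall with its two ear tufts, flat foot 52 mm across, about 190 g. Origin: centre of the foot's underside; z up, +x the face, turned roughly away from the robot; low at the back (-x) a tail mouthpiece sticks out 8 mm. Flanks (+y, -y) plain, near upright at 30 to 60 % of the height, 64 mm wide there.
- stand_1: The smallest of the four round turned display stands of pale linden wood: a low disc 44 mm in diameter and 12 mm high with a flat top. Held to the tin counter by a magnet in its foot, it does not move. Origin: centre of its underside, on the counter; its top is 12 mm above that; z up.
- stand_2: The second smallest of the four round turned display stands of pale linden wood: a low disc 57 mm in diameter and 16 mm high with a flat top. Held to the tin counter by a magnet in its foot, it does not move. Origin: centre of its underside, on the counter; its top is 16 mm above that; z up.
- stand_3: The second largest of the four round turned display stands of pale linden wood: a low disc 70 mm in diameter and 20 mm high with a flat top. Held to the tin counter by a magnet in its foot, it does not move. Origin: centre of its underside, on the counter; its top is 20 mm above that; z up.
- stand_4: The largest of the four round turned display stands of pale linden wood: a low disc 83 mm in diameter and 24 mm high with a flat top. Held to the tin counter by a magnet in its foot, it does not move. Origin: centre of its underside, on the counter; its top is 24 mm above that; z up.
- hen_1: A speckled grey clay hen whistle, not an owl: a lying egg-shaped body 40 mm wide on a round foot, head and comb at one end (+x) and raised tail at the other, about 80 mm long and 63 mm tall in all. Origin: centre of the underside of its foot; z up. Stands among the owls; stays where it is.
- hen_2: A speckled grey clay hen whistle, not an owl: a lying egg-shaped body 40 mm wide on a round foot, head and comb at one end (+x) and raised tail at the other, about 80 mm long and 63 mm tall in all. Origin: centre of the underside of its foot; z up. Stands among the owls; stays where it is.
Mind the look-alikes: they are no part of the job. Leave any orange or pink look-alike of the stand_4 alone.

How it is judged (in metres and radians):
At the end, for the whole second after the job is handed in: Each owl stands upright (within 0.1 rad) on the stand of its own size rank, its axis within 12 mm of the stand's centre and its foot on the stand's top (within 3 mm), released and at rest; both hens are within 20 mm of where they started (horizontal distance between owl_1 and stand_1 below 0.012 m and z of owl_1 in the frame of stand_1 between 0.009 and 0.015 m and angle between each of owl_1, owl_2, owl_3, owl_4's own z axis and vertical below 0.1 rad and linear speed of each of owl_1, owl_2, owl_3, owl_4 below 0.02 m/s and angular speed of each of owl_1, owl_2, owl_3, owl_4 below 0.2 rad/s and horizontal distance between owl_2 and stand_2 below 0.012 m and z of owl_2 in the frame of stand_2 between 0.013 and 0.019 m and horizontal distance between owl_3 and stand_3 below 0.012 m and z of owl_3 in the frame of stand_3 between 0.017 and 0.023 m and horizontal distance between owl_4 and stand_4 below 0.012 m and z of owl_4 in the frame of stand_4 between 0.021 and 0.027 m and distance of each of hen_1, hen_2 from where it was at the start of the episode below 0.02 m); the robot touches nothing.
It fails at once if a clay owl is knocked or turned over (angle between any of owl_1, owl_2, owl_3, owl_4's own z axis and vertical above 0.8 rad).
It fails at once if a clay owl is dropped: it falls faster than 0.7 m/s (a drop of more than 25 mm) with no finger on it ((linear speed of owl_1 above 0.7 m/s and contact force between owl_1 and the fingers below 0.05 N) or (linear speed of owl_2 above 0.7 m/s and contact force between owl_2 and the fingers below 0.05 N) or (linear speed of owl_3 above 0.7 m/s and contact force between owl_3 and the fingers below 0.05 N) or (linear speed of owl_4 above 0.7 m/s and contact force between owl_4 and the fingers below 0.05 N)).
It fails at once if a hen whistle is shifted by more than 20 mm or tipped (distance of any of hen_1, hen_2 from where it was at the start of the episode above 0.02 m or angle between any of hen_1, hen_2's own z axis and vertical above 0.5 rad).
It also fails if it takes over 96 s, if anything falls off the work surface, if the arm or the gripper's body presses on something with over 40 N, if the wrist force passes 120 N, or if a joint passes its speed limit or range.

## Working session

There is one attempt and no reset: what is moved stays moved. The work goes in short steps, Python scripts to look and compute and a tool call to move; the robot and the scene stay as the last step left them, time stands still between calls to the robot, and variables do not carry over. Pictures are saved under pics/ and viewed, at most 14 in all, crops included, and the job is handed in when it is done.

Besides the shell and the picture viewer there is one more tool, called after "Call:" by a JSON object that holds its "name" and its "arguments", one argument or row to a line. step_arm: Moves the arm, as the interface text tells. Shift numbers are shares of 0.5 m and turn numbers shares of pi/2 rad, none past 1 either way. Its arguments: {"type":"object","properties":{"deltas":{"type":"array","items":{"type":"array","items":{"type":"number","minimum":-1,"maximum":1}}}},"required":["deltas"]}

```bash
mkdir -p pics; cat > h.py <<'E'
import numpy as np, cv2
from plant import bot
def cam(n):
    p=bot.camera_params(n); im,d=bot.capture(n)
    f=im.shape[0]/2/np.tan(np.radians(p["fov_y"])/2)
    R=cv2.Rodrigues(np.array(p["rvec"],float))[0]; t=np.array(p["tvec"],float).ravel()
    v,u=np.mgrid[:im.shape[0],:im.shape[1]]
    c=np.dstack([(u-p["cx"])/f*d,(v-p["cy"])/f*d,d])
    W=(c-t)@R
    W[d<=0]=np.nan
    return im,d,W,p
def save(n,im): cv2.imwrite("pics/"+n,im[:,:,::-1])
E
python3 - <<'E'
from h import *
for n in ("scene","side"):
    im,d,W,p=cam(n); save(n+"0.png",im); np.savez(n+"0.npz",im=im,W=W)
    print(n,p,(-cv2.Rodrigues(np.array(p["rvec"],float))[0].T@np.array(p["tvec"]).ravel()).round())
print(bot.get_obs())
E
```

```text
scene {'fov_y': 47.23878561102589, 'cx': 262.33773624824363, 'cy': 187.19603784256108, 'rvec': array([ 1.12140818,  2.20522741, -1.13997789]), 'tvec': array([ 350.26064602, -223.43161778, 1480.85884796])} [1286.  506.  675.]
side {'fov_y': 43.84903022329644, 'cx': 258.5892884496242, 'cy': 194.7696405787856, 'rvec': array([ 0.9034921 , -2.53416351,  1.07738281]), 'tvec': array([ 425.18165612,  275.51025473, 1160.63361038])} [ -55.  775. 1000.]
{'time': 0.1, 'joint_positions': array([-1.45986206e-01,  3.42643384e-01,  1.52490180e+00,  3.76758108e-05,
        1.27542896e+00, -1.46004740e-01]), 'dq': array([ 2.77237897e-05, -2.59199211e-04, -2.18365303e-03,  5.93902639e-06,
       -5.94416390e-04,  5.71699931e-04]), 'tau': array([ 1.49919495e-03, -4.32001984e+01, -2.44694173e+01,  7.19219679e-02,
        5.25739230e-02, -9.79429342e-05]), 'tool_pos': array([5.24653273e+02, 9.16677701e-02, 2.37126351e+02]), 'tcp_rot': array([-3.14023110e+00, -2.36634168e-04,  1.57080371e+00]), 'contact_force': array([ 0.12254392, -0.2934422 , -0.0796357 ]), 'moment': array([0.05344565, 0.04213592, 0.04472122]), 'finger_force': 0.0, 'grip_width': 92.16268010223385}
```

View pics/scene0.png

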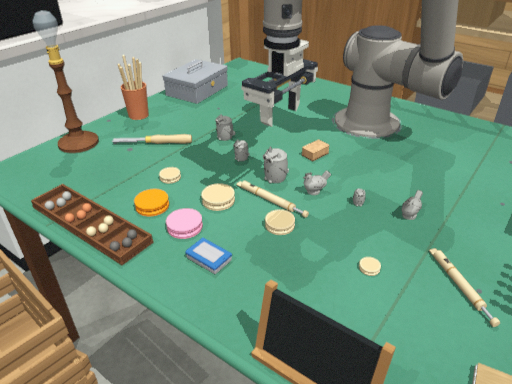

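View pics/side0.png

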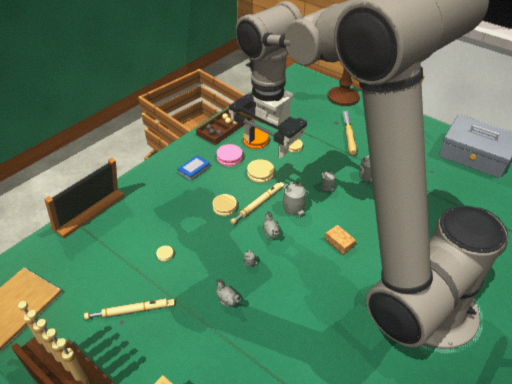

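The scene view shows owls at about (225,128), (241,150), (275,165) and (359,197), and hens at (317,182) and (412,205). The stands are at (170,175), (218,197), (280,222) and (370,266), with orange and pink decoys at (152,202) and (184,223). The side view shows the same layout, with owl_3 partly hidden behind the arm.

```bash
cat > m.py <<'E'
from h import *
def circ(x,y):
    s=np.linalg.lstsq(np.c_[2*x,2*y,np.ones_like(x)],x*x+y*y,rcond=None)[0]
    return s[0],s[1],np.sqrt(s[2]+s[0]**2+s[1]**2)
def blobs(im,W,mask):
    n,l,st,c=cv2.connectedComponentsWithStats(mask.astype(np.uint8),connectivity=4)
    for i in range(1,n):
        if st[i,4]<60 or st[i,4]>6000: continue
        P=W[l==i]; yield c[i],st[i,4],P
if __name__=="__main__":
  for n in ("scene","side"):
    z=np.load(n+"0.npz"); im,W=z["im"],z["W"]
    hsv=cv2.cvtColor(im,cv2.COLOR_RGB2HSV); 
    ins=(W[...,0]>250)&(W[...,0]<850)&(abs(W[...,1])<450)&(W[...,2]<130)
    pale=(hsv[...,0]>10)&(hsv[...,0]<32)&(hsv[...,1]>40)&(hsv[...,2]>140)&ins&(W[...,2]>5)
    grey=(hsv[...,1]<60)&ins&(W[...,2]>4)
    for nm,m in (("pale",pale),("grey",grey)):
      for c,a,P in blobs(im,W,m):
        top=np.percentile(P[:,2],95)
        if nm=="pale":
            Q=P[P[:,2]>top-4]; (cx,cy),r,=cv2.minEnclosingCircle(Q[:,:2].astype(np.float32))
            print(n,nm,c.round(),a,"z",np.median(Q[:,2]).round(1),"c",round(cx),round(cy),"r",round(r,1),"mean",Q[:,:2].mean(0).round())
        else:
            Q=P[(P[:,2]>.3*top)&(P[:,2]<.6*top)]
            print(n,nm,c.round(),a,"top",top.round(1),"ctr",((P.max(0)+P.min(0))/2)[:2].round(),"ext",(P.max(0)-P.min(0)).round(),"circ",np.round(circ(Q[:,0],Q[:,1]),1))
E
python3 m.py
```

```text
scene pale [175. 138.] 220 z 23.8 c 483 -413 r 48.7 mean [ 481. -408.]
scene pale [316. 149.] 312 z 27.0 c 291 -30 r 40.9 mean [289. -29.]
scene pale [169. 174.] 212 z 13.9 c 630 -288 r 30.8 mean [ 629. -288.]
scene pale [268. 195.] 395 z 17.0 c 553 -17 r 83.0 mean [552. -10.]
scene pale [218. 196.] 646 z 22.2 c 631 -114 r 43.4 mean [ 632. -112.]
scene pale [151. 201.] 689 z 22.0 c 745 -231 r 42.7 mean [ 746. -231.]
scene pale [280. 221.] 539 z 18.4 c 618 68 r 35.9 mean [619.  69.]
scene pale [444. 261.] 222 z 18.0 c 529 426 r 31.6 mean [528. 426.]
scene pale [370. 265.] 253 z 10.7 c 623 300 r 21.8 mean [624. 300.]
scene grey [224. 127.] 361 top 67.0 ctr [ 366. -314.] ext [54. 54. 69.] circ [ 366.1 -313.7   23.6]
scene grey [241. 150.] 243 top 53.3 ctr [ 436. -193.] ext [42. 40. 52.] circ [ 435.7 -191.9   17.6]
scene grey [275. 165.] 714 top 81.9 ctr [458. -51.] ext [72. 59. 85.] circ [460.  -54.2  30.6]
scene grey [315. 182.] 397 top 54.7 ctr [449.  67.] ext [66. 46. 59.] circ [442.6  51.2  34.8]
scene grey [272. 195.] 89 top 19.5 ctr [551.  -3.] ext [16. 80.  8.] circ [0. 0. 0.]
sc
[... 1029 characters left out ...]
 z 19.6 c 528 428 r 30.7 mean [524. 428.]
side grey [365. 169.] 236 top 70.1 ctr [ 366. -308.] ext [51. 50. 68.] circ [ 365.4 -306.1   17.7]
side grey [193. 165.] 137 top 24.5 ctr [802.   8.] ext [39. 63. 11.] circ [0. 0. 0.]
side grey [328. 181.] 227 top 55.5 ctr [ 432. -187.] ext [45. 39. 56.] circ [ 434.3 -191.6   18.1]
side grey [294. 199.] 623 top 84.8 ctr [457. -50.] ext [75. 60. 88.] circ [460.4 -53.3  30.4]
side grey [271. 226.] 266 top 56.1 ctr [445.  69.] ext [62. 46. 59.] circ [443.1  70.9  18.6]
side grey [249. 258.] 149 top 40.8 ctr [429. 183.] ext [29. 27. 43.] circ [430.6 180.9  13.6]
side grey [227. 294.] 381 top 57.1 ctr [394. 306.] ext [74. 38. 62.] circ [397.8 292.   31. ]
```

Stands 4 to 1 measure at roughly (630,-112), (618,70), (628,-288) and (623,301). Owls 4 to 1 are at about (460,-54), (366,-311), (435,-191) and (432,181). Both views agree on heights and sizes. The owls face roughly +x, so the jaws have to close along y, which means turning the tool by 90°.

Call:
{"name": "step_arm", "arguments": {
  "deltas": [
    [1,0,0,0,0.095],
    [1,0,0,0,0.095],
    [1,0,0,0,0.095],
    [1,0,0,0,0.095],
    [1,0,0,0,0.095],
    [1,0,0,0,0.095],
    [1,0,0,0,0.095],
    [1,0,0,0,0.095]
  ]
}}

```text
time: 0.9
tool_pos: [524.8, 0.1, 237.3]
tcp_rot: [-3.141, 0.001, 0.371]
contact_force: [0.1, 1.2, 0.6]
grip_width: 91.6
finger_force: 0.0
```

Call:
{"name": "step_arm", "arguments": {
  "deltas": [
    [1,0,0,0,0.08],
    [1,0,0,0,0.08],
    [1,0,0,0,0.08],
    [1,-0.06,0.05,0,0],
    [1,-0.07,0.058,0,0],
    [1,0,0,0,0]
  ]
}}

```text
time: 1.5
tool_pos: [456.5, -55.7, 237.2]
tcp_rot: [3.141, 0.003, -0.003]
contact_force: [-0.4, 0.8, 0.6]
grip_width: 91.9
finger_force: 0.0
```

```bash
python3 - <<'E'
from h import *
o=bot.get_obs(); print(o["tool_pos"],o["tcp_rot"],o["joint_positions"])
im,d,W,p=cam("wrist"); save("w1.png",im)
from m import blobs,circ
hsv=cv2.cvtColor(im,cv2.COLOR_RGB2HSV)
g=(hsv[...,1]<60)&(W[...,2]>6)&(W[...,2]<110)
for c,a,P in list(blobs(im,W,g)):
    top=np.percentile(P[:,2],98); Q=P[(P[:,2]>.3*top)&(P[:,2]<.6*top)]
    print(c.round(),a,top,P.min(0),P.max(0),circ(Q[:,0],Q[:,1]) if len(Q)>9 else'')
E
```

```text
[456.49994398 -55.73969606 237.18741806] [ 3.14129134e+00  3.49808521e-03 -2.51083522e-03] [-2.87539440e-01  2.25172614e-01  1.69037566e+00 -1.35075752e-03
  1.22931690e+00  1.28622162e+00]
[141.  78.] 133 15.182514684182946 [550.6546425   66.14285773   8.18158587] [558.60100125  94.27226303  15.29845443] 
[259. 166.] 2747 89.28130928140392 [429.7340149  -88.49479968   6.02369061] [491.75462515 -26.13781071  93.31577828] (np.float64(458.7405910778932), np.float64(-56.4157224540827), np.float64(31.358914014143796))
[159. 172.] 1525 63.501245742159 [413.26826133  37.96379778   7.8146168 ] [479.6511297   86.7504557   65.26564395] (np.float64(452.9206042737231), np.float64(60.64693382373116), np.float64(22.20289368275073))
[375. 183.] 1205 58.25033613124066 [ 407.77904455 -212.74319375    7.13213382] [ 453.50185587 -174.73338881   61.92480689] (np.float64(432.301595864437), np.float64(-195.61030562732427), np.float64(20.21621766996224))
[ 71. 184.] 753 42.60191679833315 [412.87665997 162.3175306    6.03874313] [445.58698099 190.46826686  44.64052207] (np.float64(429.7687288342721), np.float64(177.56004173878858), np.float64(13.80039839559554))
[459. 221.] 645 62.42976445623828 [ 363.98617434 -330.30037868    6.00130081] [ 392.1614014  -291.16534876   66.32273569] (np.float64(364.74340671078045), np.float64(-315.8061650748892), np.float64(24.43301427889133))
```

View pics/w1.png

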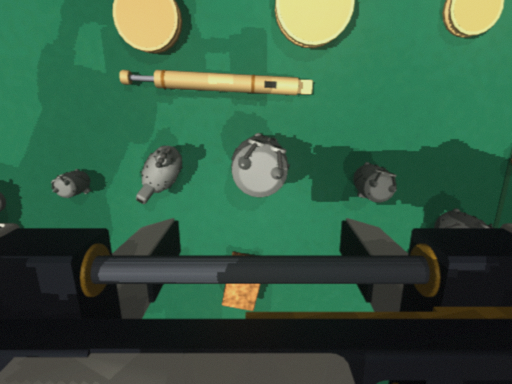

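The wrist view shows owl 4 under the tool at about (259,166), with owls 2, 3 and 1 at (375,183), (459,221) and (71,184). Its measurements agree with the fixed cameras. Descending onto owl 4, grasp height about 52.

Call:
{"name": "step_arm", "arguments": {
  "deltas": [
    [1,0.006,0,0.08,0],
    [1,0,0,0.08,0],
    [1,0,0,0.08,0],
    [1,0,0,0.08,0],
    [1,0,0,0.04,0],
    [1,0,0,0.026,0],
    [1,0,0,0,0],
    [1,0,0,0,0]
  ]
}}

```text
time: 2.35
tool_pos: [463.6, -53.7, 44.8]
tcp_rot: [-3.142, -0.0, 0.0]
contact_force: [-0.4, 0.8, 0.1]
grip_width: 91.9
finger_force: 0.0
```

Call:
{"name": "step_arm", "arguments": {
  "deltas": [
    [0.6,0,0,0,0],
    [0.5,0,0,0,0],
    [0.5,0,0,0,0],
    [0.5,0,0,0,0],
    [0.5,0,0,0,0],
    [0.5,0,0,0,0]
  ]
}}

```text
time: 2.95
tool_pos: [463.4, -54.2, 45.2]
tcp_rot: [3.141, -0.001, -0.0]
contact_force: [0.1, -0.7, 5.5]
grip_width: 62.9
finger_force: 30.0
```

Call:
{"name": "step_arm", "arguments": {
  "deltas": [
    [0.5,0,0,-0.02,0],
    [0.5,0,0,-0.04,0],
    [0.5,0,0,-0.06,0],
    [0.5,0,0,0,0]
  ]
}}

```text
time: 3.35
tool_pos: [465.0, -54.4, 108.0]
tcp_rot: [3.14, -0.006, 0.0]
contact_force: [0.4, -0.6, -1.0]
grip_width: 63.0
finger_force: 30.0
```

Call:
{"name": "step_arm", "arguments": {
  "deltas": [
    [0.5,0.03,0.01,0,0],
    [0.5,0.05,0.02,0,0],
    [0.5,0.06,0.02,0,0],
    [0.5,0.06,0.02,0,0],
    [0.5,0.06,0.02,0,0],
    [0.5,0.05,0.016,0,0],
    [0.5,0.03,0.01,0,0],
    [0.5,0,0,0,0]
  ]
}}

```text
time: 4.15
tool_pos: [633.9, -112.5, 103.3]
tcp_rot: [-3.141, 0.0, -0.0]
contact_force: [-1.0, 0.2, -1.8]
grip_width: 63.2
finger_force: 30.0
```

```bash
cat > look.py <<'E'
import sys
from h import *
from m import blobs,circ
o=bot.get_obs(); print(o["time"],o["tool_pos"].round(1),o["grip_width"],o["finger_force"],o["contact_force"].round(1))
x0,x1,y0,y1=map(float,sys.argv[1:5])
for n in ("scene","side","wrist") if len(sys.argv)<6 else sys.argv[5].split(","):
    im,d,W,p=cam(n); save(n+"_last.png",im)
    hsv=cv2.cvtColor(im,cv2.COLOR_RGB2HSV)
    ins=(W[...,0]>x0)&(W[...,0]<x1)&(W[...,1]>y0)&(W[...,1]<y1)
    pale=(hsv[...,0]>10)&(hsv[...,0]<32)&(hsv[...,1]>40)&(hsv[...,2]>110)&ins&(W[...,2]>6)&(W[...,2]<40)
    grey=(hsv[...,1]<60)&ins&(W[...,2]>6)&(W[...,2]<190)
    for nm,m in (("pale",pale),("grey",grey)):
      for c,a,P in blobs(im,W,m):
        zz=np.percentile(P[:,2],[2,50,98]).round(1)
        Q=P if nm=="grey" else P[P[:,2]>zz[2]-4]
        (cx,cy),r=cv2.minEnclosingCircle(Q[:,:2].astype(np.float32))
        h=zz[2]-zz[0]; B=P[(P[:,2]>zz[0]+.25*h)&(P[:,2]<zz[0]+.65*h)]
        print(n,nm,c.round(),a,"z",zz,"mec",round(cx),round(cy),round(r),"circ",np.round(circ(B[:,0],B[:,1]),1) if len(B)>9 else "")
E
python3 look.py 540 720 -200 -20
```

```text
4.15 [ 633.9 -112.5  103.3] 63.216841656666176 29.99943412374705 [-1.   0.2 -1.8]
scene pale [253. 188.] 181 z [ 7.1 15.  19.3] mec 548 -59 39 circ [560.5 -59.8  25.1]
scene pale [218. 196.] 581 z [ 6.6 21.6 24.5] mec 631 -111 43 circ [ 628.8 -114.    40.5]
scene grey [183. 138.] 181 z [159.2 174.6 189.1] mec 661 -172 29 circ [ 656.6 -172.    20.5]
scene grey [217. 163.] 1391 z [ 63.2 130.8 181. ] mec 640 -89 75 circ [ 616.  -109.9   43.7]
side pale [260. 172.] 370 z [ 6.7 23.  28.7] mec 627 -108 41 circ [ 627.  -106.6   31.7]
side pale [271. 190.] 118 z [ 7.8 17.7 24.3] mec 549 -58 37 circ [554.5 -59.3  25.2]
side grey [262. 144.] 830 z [ 69.  136.7 183.6] mec 631 -110 95 circ [ 642.7 -108.4   39.8]
wrist pale [265. 175.] 3636 z [ 8.  24.6 26. ] mec 629 -116 41 circ [ 628.8 -115.3   41.2]
wrist grey [446. 382.] 515 z [164.8 182.3 183.4] mec 618 -170 25 circ [ 617.1 -191.8    2.6]
```

Call:
{"name": "step_arm", "arguments": {
  "deltas": [
    [0.5,0,0,0.03,0],
    [0.5,0,0,0.02,0],
    [0.5,0,0,0.01,0],
    [0.5,0,0,0.002,0],
    [0.5,0,0,0.002,0],
    [0.5,0,0,0,0],
    [0.5,0,0,0,0]
  ]
}}

```text
time: 5.0
tool_pos: [633.3, -112.1, 73.2]
tcp_rot: [3.141, -0.001, -0.0]
contact_force: [0.5, -0.3, -1.4]
grip_width: 62.9
finger_force: 30.0
```

Call:
{"name": "step_arm", "arguments": {
  "deltas": [
    [0.5,0,0,0.004,0],
    [0.5,0,0,0.002,0],
    [0.5,0,0,0,0],
    [0.5,0,0,0,0]
  ]
}}

```text
time: 5.4
tool_pos: [633.0, -112.0, 69.7]
tcp_rot: [-3.142, -0.0, -0.0]
contact_force: [0.7, 0.0, -2.1]
grip_width: 63.3
finger_force: 30.0
```

Call:
{"name": "step_arm", "arguments": {
  "deltas": [
    [0.5,0,0,0.002,0],
    [0.5,0,0,0,0],
    [0.5,0,0,0,0]
  ]
}}

```text
time: 5.7
tool_pos: [633.2, -112.0, 69.3]
tcp_rot: [3.141, -0.001, 0.0]
contact_force: [-0.9, 0.6, 2.2]
grip_width: 63.1
finger_force: 30.0
```

Contact: the force changed from -2.1 to +2.2 N. Opening the jaws and rising, then moving to owl 2.

Call:
{"name": "step_arm", "arguments": {
  "deltas": [
    [0.75,0,0,0,0],
    [0.9,0,0,0,0],
    [1,0,0,0,0],
    [1,0,0,0,0],
    [1,0,0,-0.02,0],
    [1,0,0,-0.06,0],
    [1,0,0,-0.09,0],
    [1,0,0,-0.09,0]
  ]
}}

```text
time: 6.5
tool_pos: [632.7, -111.9, 200.5]
tcp_rot: [-3.141, 0.001, -0.0]
contact_force: [0.8, -0.4, 1.3]
grip_width: 92.1
finger_force: 0.0
```

Call:
{"name": "step_arm", "arguments": {
  "deltas": [
    [1,0,0,-0.02,0],
    [1,-0.09,0.03,0,0],
    [1,-0.09,0.03,0,0],
    [1,-0.09,0.03,0,0],
    [1,-0.09,0.03,0,0],
    [1,-0.04,0.04,0,0],
    [1,0,0,0,0],
    [1,0,0,0,0]
  ]
}}

```text
time: 7.3
tool_pos: [433.1, -192.3, 209.1]
tcp_rot: [3.141, -0.001, -0.002]
contact_force: [0.2, -0.2, 0.4]
grip_width: 92.0
finger_force: 0.0
```

```bash
python3 look.py 330 720 -370 -20; python3 -c "
import cv2;cv2.imwrite('pics/v3.png',cv2.hconcat([cv2.imread('pics/side_last.png')[80:330,100:400],cv2.imread('pics/scene_last.png')[80:330,130:430]]))"
```

```text
7.3 [ 433.1 -192.3  209.1] 91.98431227734817 0.0 [ 0.2 -0.2  0.4]
scene pale [169. 174.] 208 z [ 7.2 13.8 16.2] mec 629 -288 30 circ [ 630.8 -288.9   20.8]
scene pale [253. 188.] 186 z [ 6.3 15.  19.4] mec 545 -60 39 circ [518.4 -58.   44.7]
scene pale [218. 200.] 352 z [ 6.5 21.2 27.7] mec 631 -112 40 circ [ 631.2 -111.1   37.3]
scene pale [160. 193.] 72 z [19.2 22.  24.2] mec 717 -233 29 circ [ 715.2 -232.2   15.8]
scene grey [224. 127.] 353 z [ 8.  43.9 68.2] mec 365 -313 30 circ [ 366.3 -313.4   23.4]
scene grey [241. 150.] 241 z [ 7.1 36.  54.3] mec 433 -192 24 circ [ 436.2 -191.6   16.9]
scene grey [217. 180.] 879 z [ 27.4  79.3 108.3] mec 626 -109 37 circ [ 629.4 -110.6   30.6]
side pale [293. 144.] 154 z [ 6.8 15.4 21. ] mec 627 -285 26 circ [ 628.3 -288.1   19.8]
side pale [259. 174.] 217 z [ 6.4 22.2 29.3] mec 629 -109 41 circ [ 628.6 -109.7   35.7]
side pale [272. 190.] 138 z [ 7.2 17.1 22.3] mec 548 -59 37 circ [554.  -61.5  27.2]
side grey [260. 158.] 527 z [ 33.   82.9 110.4] mec 650 -153 84 circ [ 629.3 -108.6   29.3]
side grey [328. 181.] 226 z [ 8.4 39.7 57.7] mec 430 -190 24 circ [ 433.4 -190.8   17.2]
wrist pale [188.   7.] 465 z [ 8.3 24.7 26.2] mec 596 -121 24 circ 
wrist pale [208.   8.] 62 z [ 7.4  8.7 10.3] mec 598 -140 11 circ [ 604.8 -133.9   11.1]
wrist pale [359.   3.] 128 z [ 6.5 16.3 18. ] mec 603 -291 14 circ [ 615.2 -292.6   16.9]
wrist pale [132.  60.] 1362 z [14.1 19.2 21.7] mec 549 -60 41 circ [547.8 -60.8  24.1]
wrist pale [183.  64.] 266 z [ 6.6  8.6 10.1] mec 544 -110 11 circ [ 544.  -109.8    6.9]
wrist grey [164.   4.] 186 z [35.2 42.3 43.9] mec 595 -103 9 circ [ 594.8 -103.8    7.2]
wrist grey [140.  60.] 69 z [19.4 20.9 22.5] mec 547 -68 6 circ [546.8 -68.3   3.5]
wrist grey [263. 171.] 1173 z [26.4 53.1 58.1] mec 434 -196 21 circ [ 433.5 -196.    18.8]
wrist grey [372. 219.] 923 z [ 9.1 51.2 70.9] mec 374 -316 24 circ [ 364.1 -316.5   25. ]
```

View pics/v3.png

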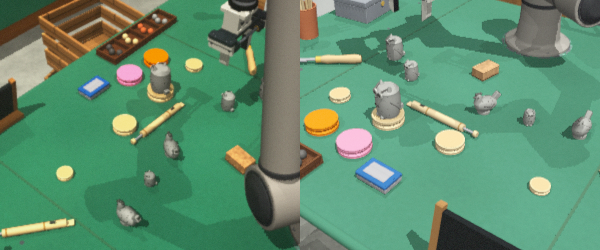

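Owl 4 stands centred on stand 4: crop (160,80) in the side view and (387,100) in the scene view, within 2 mm of the stand's measured centre. Now owl 2 at (434.5,-193).

Call:
{"name": "step_arm", "arguments": {
  "deltas": [
    [1,0.003,0,0.08,0],
    [1,0,0,0.08,0],
    [1,0,0,0.08,0],
    [1,0,0,0.08,0],
    [1,0,0,0.03,0],
    [1,0,0,0.018,0],
    [1,0,0,0,0],
    [0.7,0,0,0,0]
  ]
}}

```text
time: 8.25
tool_pos: [435.4, -192.1, 25.3]
tcp_rot: [3.141, -0.001, 0.001]
contact_force: [-0.5, -0.1, 0.8]
grip_width: 87.2
finger_force: 0.0
```

Call:
{"name": "step_arm", "arguments": {
  "deltas": [
    [0.55,0,0,0,0],
    [0.45,0,0,0,0],
    [0.3,0,0,0,0],
    [0.3,0,0,0,0],
    [0.3,0,0,0,0],
    [0.3,0,0,0,0],
    [0.3,0,0,0,0]
  ]
}}

```text
time: 8.95
tool_pos: [434.6, -192.1, 24.9]
tcp_rot: [3.141, -0.0, -0.0]
contact_force: [-0.1, -0.7, 2.3]
grip_width: 40.0
finger_force: 30.0
```

Call:
{"name": "step_arm", "arguments": {
  "deltas": [
    [0.3,0,0,-0.02,0],
    [0.3,0,0,-0.04,0],
    [0.3,0,0,-0.04,0],
    [0.3,0.029,0.012,0,0],
    [0.3,0.05,0.03,0,0],
    [0.3,0.06,0.03,0,0],
    [0.3,0.06,0.03,0,0],
    [0.3,0.06,0.03,0,0]
  ]
}}

```text
time: 9.75
tool_pos: [565.1, -258.4, 75.4]
tcp_rot: [-3.142, -0.0, -0.0]
contact_force: [-0.3, -0.3, -1.2]
grip_width: 40.2
finger_force: 30.0
```

Call:
{"name": "step_arm", "arguments": {
  "deltas": [
    [0.3,0.06,0.03,0,0],
    [0.3,0.05,0.02,0,0],
    [0.3,0.02,0.01,0,0],
    [0.3,0,0,0.02,0],
    [0.3,0,0,0.02,0],
    [0.3,0,0,0.02,0],
    [0.3,0,0,0,0],
    [0.3,0,0,0,0]
  ]
}}

```text
time: 10.55
tool_pos: [628.5, -287.7, 44.4]
tcp_rot: [-3.141, 0.001, -0.0]
contact_force: [-0.1, -0.8, -0.3]
grip_width: 40.1
finger_force: 30.0
```

```bash
python3 look.py 560 700 -370 -230
```

```text
10.55 [ 628.5 -287.7   44.4] 40.13314016863313 29.999930053018034 [-0.1 -0.8 -0.3]
scene pale [169. 176.] 124 z [ 6.7 13.4 19.1] mec 632 -283 24 circ [ 629.4 -288.    21.9]
scene grey [161. 142.] 1517 z [ 27.6 132.3 186.7] mec 636 -300 77 circ [ 655.1 -304.6   46.4]
side pale [293. 147.] 75 z [ 6.2 15.4 19.8] mec 627 -285 28 circ [ 627.1 -286.2   23.6]
side grey [298. 118.] 766 z [ 32.5 137.9 186.4] mec 623 -300 74 circ [ 618.9 -306.6   45.4]
wrist pale [265. 201.] 2005 z [ 6.6 16.6 18. ] mec 631 -292 27 circ [ 626.7 -291.8   28.1]
wrist grey [ 56. 324.] 61 z [133.7 135.1 136.4] mec 654 -243 2 circ [ 653.6 -242.1    1. ]
```

Call:
{"name": "step_arm", "arguments": {
  "deltas": [
    [0.3,0,0,0.004,0],
    [0.3,0,0,0.002,0],
    [0.3,0,0,0,0],
    [0.3,0,0,0,0]
  ]
}}

```text
time: 11.1
tool_pos: [629.0, -288.0, 41.7]
tcp_rot: [-3.142, -0.0, -0.0]
contact_force: [0.0, 0.4, -0.7]
grip_width: 40.0
finger_force: 30.0
```

Call:
{"name": "step_arm", "arguments": {
  "deltas": [
    [0.3,0,0,0.002,0],
    [0.3,0,0,0,0],
    [0.3,0,0,0,0]
  ]
}}

```text
time: 11.4
tool_pos: [629.2, -288.1, 40.9]
tcp_rot: [3.141, -0.001, 0.0]
contact_force: [-0.2, 0.2, 0.3]
grip_width: 40.0
finger_force: 30.0
```

Call:
{"name": "step_arm", "arguments": {
  "deltas": [
    [0.5,0,0,0.001,0],
    [0.6,0,0,0,0],
    [0.8,0,0,0,0],
    [0.8,0,0,0,0],
    [0.8,0,0,0,0],
    [0.8,0,0,-0.03,0],
    [0.9,0,0,-0.09,0],
    [1,0,0,-0.09,0]
  ]
}}

```text
time: 12.2
tool_pos: [628.6, -287.7, 146.6]
tcp_rot: [-3.141, 0.001, 0.0]
contact_force: [0.7, -0.8, 0.1]
grip_width: 85.0
finger_force: 0.0
```

Call:
{"name": "step_arm", "arguments": {
  "deltas": [
    [1,0,0,-0.09,0],
    [1,-0.05,0.01,-0.04,0],
    [1,-0.095,0.01,0,0],
    [1,-0.095,0.01,0,0],
    [1,-0.095,0.01,0,0],
    [1,-0.095,0.01,0,0],
    [1,-0.09,0,0,0],
    [1,0,0,0,0]
  ]
}}

```text
time: 13.0
tool_pos: [364.7, -312.4, 211.4]
tcp_rot: [-3.141, 0.002, -0.003]
contact_force: [0.9, -0.7, 0.6]
grip_width: 92.0
finger_force: 0.0
```

```bash
python3 look.py 320 700 -380 120
```

```text
13.0 [ 364.7 -312.4  211.4] 91.98268563594709 0.0 [ 0.9 -0.7  0.6]
scene pale [169. 176.] 115 z [ 7.8 13.7 19.2] mec 630 -287 27 circ [ 629.3 -287.8   23.1]
scene pale [268. 196.] 398 z [ 6.7 15.1 19.2] mec 551 -17 83 circ [514.3 -11.7  65.2]
scene pale [218. 199.] 352 z [ 6.4 21.2 27. ] mec 632 -112 40 circ [ 629.2 -114.4   40.9]
scene pale [280. 220.] 514 z [ 6.7 18.  20.5] mec 619 68 36 circ [621.7  69.5  30.4]
scene grey [224. 127.] 353 z [ 7.9 43.3 68.5] mec 366 -312 31 circ [ 366.8 -313.    23. ]
scene grey [169. 164.] 310 z [18.9 50.5 70.2] mec 626 -285 24 circ [ 629.1 -285.    18. ]
scene grey [217. 180.] 878 z [ 27.8  78.2 108.8] mec 627 -109 37 circ [ 629.4 -110.6   30.5]
scene grey [315. 182.] 385 z [ 7.3 37.4 59.5] mec 449 68 37 circ [449.7  59.5  24.4]
scene grey [274. 196.] 104 z [14.7 17.5 19.7] mec 553 3 47 circ [555.    5.2  28.4]
side pale [293. 146.] 86 z [ 6.4 15.6 30.3] mec 639 -270 3 circ [ 627.4 -286.9   23.4]
side pale [259. 174.] 217 z [ 6.8 22.4 30.3] mec 620 -106 39 circ [ 629.2 -110.4   35.3]
side pale [261. 199.] 308 z [ 7.8 17.3 23. ] mec 553 -15 81 circ [574.6 -13.1  57.3]
side pale [224. 204.] 373 z [ 6.7 19.5 23.6] mec 618 71 36 circ [617.1  70.9  26.7]
side grey [294. 137.] 187 z [23.3 55.6 72.7] mec 628 -282 24 circ [ 625.8 -281.1   15.5]
side grey [260. 158.] 525 z [ 34.9  83.6 110.4] mec 625 -107 37 circ [ 629.3 -108.3   29.2]
side grey [271. 226.] 265 z [20.5 42.6 62.1] mec 444 67 36 circ [446.4  71.3  17.1]
wrist pale [27.  2.] 197 z [13.2 16.4 18.7] mec 538 -77 24 circ [527.1 -77.   17.3]
wrist pale [60.  3.] 84 z [ 6.7  8.5 10.2] mec 541 -109 10 circ [ 540.1 -109.4    6.6]
wrist pale [318.  85.] 97 z [14.6 23.1 26.4] mec 457 -380 7 circ [ 457.7 -381.7    7.8]
wrist grey [262. 176.] 1990 z [31.9 67.2 74. ] mec 366 -318 26 circ [ 363.9 -317.2   24.8]
```

View pics/wrist_last.png

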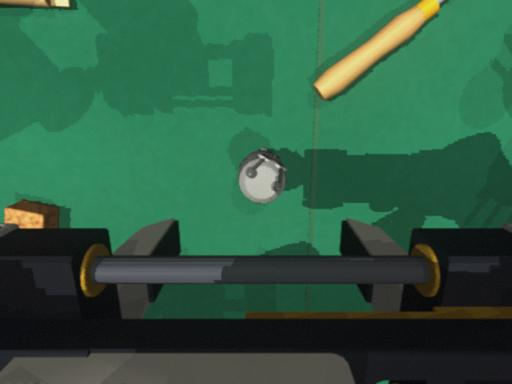

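Owl 2 is on stand 2 with about 3 mm of error. Owl 3 is under the tool at (262,176), facing up the picture. Descending, grasp height about 40.

Call:
{"name": "step_arm", "arguments": {
  "deltas": [
    [1,0.002,0.002,0.08,0],
    [1,0,0,0.08,0],
    [1,0,0,0.08,0],
    [1,0,0,0.08,0],
    [1,0,0,0.025,0],
    [1,0,0,0.014,0],
    [1,0,0,0,0],
    [0.8,0,0,0,0]
  ]
}}

```text
time: 13.95
tool_pos: [371.1, -314.5, 31.5]
tcp_rot: [3.14, -0.001, 0.001]
contact_force: [0.6, -0.2, 1.1]
grip_width: 87.6
finger_force: 0.0
```

Call:
{"name": "step_arm", "arguments": {
  "deltas": [
    [0.6,0,0,0,0],
    [0.4,0,0,0,0],
    [0.4,0,0,0,0],
    [0.4,0,0,0,0],
    [0.4,0,0,0,0],
    [0.4,0,0,0,0]
  ]
}}

```text
time: 14.55
tool_pos: [370.2, -314.3, 31.1]
tcp_rot: [3.141, -0.001, -0.0]
contact_force: [-0.3, -0.2, 2.9]
grip_width: 51.4
finger_force: 30.0
```

Call:
{"name": "step_arm", "arguments": {
  "deltas": [
    [0.4,0,0,-0.02,0],
    [0.4,0,0,-0.04,0],
    [0.4,0,0,-0.06,0],
    [0.4,0,0,-0.04,0],
    [0.4,0.02,-0.03,0,0],
    [0.4,0.03,-0.05,0,0],
    [0.4,0.045,-0.07,0,0],
    [0.4,0.045,-0.07,0,0]
  ]
}}

```text
time: 15.35
tool_pos: [440.3, -202.9, 111.3]
tcp_rot: [-3.142, -0.0, -0.002]
contact_force: [1.2, 0.7, -1.3]
grip_width: 50.9
finger_force: 30.0
```

Call:
{"name": "step_arm", "arguments": {
  "deltas": [
    [0.4,0.05,-0.07,0,0],
    [0.4,0.05,-0.07,0,0],
    [0.4,0.05,-0.07,0,0],
    [0.4,0.05,-0.07,0,0],
    [0.4,0.05,-0.07,0,0],
    [0.4,0.05,-0.07,0,0],
    [0.4,0.04,-0.07,0,0],
    [0.4,0.025,-0.05,0,0]
  ]
}}

```text
time: 16.15
tool_pos: [623.3, 68.6, 111.0]
tcp_rot: [-3.141, -0.0, 0.001]
contact_force: [0.8, 0.1, -1.9]
grip_width: 51.0
finger_force: 30.0
```

Call:
{"name": "step_arm", "arguments": {
  "deltas": [
    [0.4,0,-0.006,0,0],
    [0.4,0,0,0.05,0],
    [0.4,0,0,0.04,0],
    [0.4,0,0,0.02,0],
    [0.4,0,0,0,0],
    [0.4,0,0,0,0]
  ]
}}

```text
time: 16.75
tool_pos: [622.8, 68.6, 56.5]
tcp_rot: [3.142, -0.001, -0.0]
contact_force: [0.6, 0.1, -0.3]
grip_width: 50.6
finger_force: 30.0
```

```bash
python3 look.py 540 700 -10 150
```

```text
16.75 [622.8  68.6  56.5] 50.600963774324015 29.999732454889454 [ 0.6  0.1 -0.3]
scene pale [279. 224.] 305 z [ 6.2 17.8 25. ] mec 635 76 27 circ [621.5  70.3  26.9]
scene grey [280. 187.] 2526 z [ 32.3 134.3 186.4] mec 623 70 88 circ [636.5  63.8  41.9]
side pale [251. 207.] 158 z [ 6.5 17.3 22.7] mec 548 27 37 circ [560.7  28.   28. ]
side pale [225. 208.] 184 z [ 6.4 18.9 24.5] mec 615 73 33 circ [616.3  71.7  29. ]
side grey [223. 178.] 1342 z [ 39.8 145.9 185.6] mec 621 70 86 circ [612.1  58.8  42.8]
wrist pale [261. 196.] 2933 z [ 6.7 20.6 21.9] mec 623 66 34 circ [616.9  66.4  34.7]
wrist pale [315. 304.] 237 z [12.7 19.5 21.4] mec 553 28 8 circ [558.2  27.4   2.5]
wrist grey [ 64. 329.] 60 z [147.1 148.8 150.4] mec 648 111 2 circ [648.3 111.    0.8]
```

Call:
{"name": "step_arm", "arguments": {
  "deltas": [
    [0.4,0,0,0.004,0],
    [0.4,0,0,0.004,0],
    [0.4,0,0,0,0],
    [0.4,0,0,0,0]
  ]
}}

```text
time: 17.3
tool_pos: [622.5, 69.0, 51.7]
tcp_rot: [3.142, 0.0, 0.0]
contact_force: [0.5, 0.5, -1.5]
grip_width: 50.7
finger_force: 30.0
```

Call:
{"name": "step_arm", "arguments": {
  "deltas": [
    [0.4,0,0,0.002,0],
    [0.4,0,0,0,0],
    [0.4,0,0,0,0]
  ]
}}

```text
time: 17.6
tool_pos: [622.7, 69.1, 51.1]
tcp_rot: [3.142, -0.001, 0.0]
contact_force: [-1.0, 0.5, 3.1]
grip_width: 51.2
finger_force: 30.0
```

Call:
{"name": "step_arm", "arguments": {
  "deltas": [
    [0.6,0,0,0,0],
    [0.8,0,0,0,0],
    [0.9,0,0,0,0],
    [0.9,0,0,0,0],
    [0.9,0,0,-0.03,0],
    [0.9,0,0,-0.09,0],
    [0.9,0,0,-0.09,0],
    [0.9,0,0,-0.09,0]
  ]
}}

```text
time: 18.4
tool_pos: [622.3, 69.0, 203.6]
tcp_rot: [3.142, -0.001, -0.0]
contact_force: [1.2, 0.1, 1.1]
grip_width: 82.5
finger_force: 0.0
```

Call:
{"name": "step_arm", "arguments": {
  "deltas": [
    [0.9,-0.02,-0.02,-0.02,0],
    [0.8,-0.08,-0.05,0,0],
    [0.8,-0.08,-0.05,0,0],
    [0.8,-0.08,-0.05,0,0],
    [0.8,-0.08,-0.05,0,0],
    [0.8,-0.04,-0.002,0,0],
    [0.8,0,0,0,0],
    [0.8,0,0,0,0]
  ]
}}

```text
time: 19.2
tool_pos: [432.9, 180.2, 211.4]
tcp_rot: [-3.141, -0.002, 0.001]
contact_force: [0.1, -0.8, 0.2]
grip_width: 73.1
finger_force: 0.0
```

```bash
python3 look.py 350 700 20 350
```

```text
19.2 [432.9 180.2 211.4] 73.11988585963658 0.0 [ 0.1 -0.8  0.2]
scene pale [279. 224.] 282 z [ 6.3 17.8 24.8] mec 615 68 30 circ [619.5  69.5  29.2]
scene pale [370. 265.] 259 z [ 8.3 10.8 13. ] mec 623 300 23 circ [622.4 300.5  16. ]
scene grey [315. 182.] 382 z [ 6.7 37.2 60.3] mec 451 68 37 circ [449.9  60.   24.4]
scene grey [359. 196.] 162 z [ 7.  28.  40.4] mec 434 181 16 circ [432.9 180.5  12.8]
scene grey [281. 207.] 692 z [ 9.6 65.5 89.7] mec 596 69 50 circ [615.3  69.2  26.6]
scene grey [412. 205.] 351 z [12.1 38.9 61.3] mec 398 305 37 circ [404.2 299.3  22.2]
side pale [248. 209.] 80 z [ 7.9 17.2 22.6] mec 545 45 23 circ [560.5  42.5  20.3]
side pale [164. 252.] 179 z [ 7.5 12.1 16.3] mec 621 301 22 circ [621.7 301.4  15.4]
side grey [271. 226.] 265 z [18.3 41.9 60.7] mec 444 69 35 circ [447.7  70.2  17.3]
side grey [249. 258.] 145 z [ 7.2 33.8 42.7] mec 428 182 17 circ [430.3 183.1  12.2]
side grey [227. 294.] 378 z [11.5 42.5 61.7] mec 395 305 36 circ [397.  307.4  17.3]
wrist pale [142.   2.] 140 z [10.4 12.7 14.1] mec 605 298 14 circ [607.3 298.9   8.2]
wrist pale [368.  12.] 840 z [ 6.3 20.3 27.6] mec 593 71 18 circ [611.2  68.7  27.1]
wrist pale [335.  53.] 155 z [11.4 16.5 19.3] mec 556 99 7 circ [555.3  99.2   6.2]
wrist pale [390.  56.] 871 z [11.8 19.  21.5] mec 551 43 23 circ [552.4  43.8  15.3]
wrist grey [369.   5.] 376 z [31.6 40.3 62.8] mec 592 74 16 circ [613.1  69.   22.6]
wrist grey [355.  54.] 168 z [10.8 13.  14.5] mec 555 79 15 circ [554.2  78.1   8.8]
wrist grey [366. 155.] 2034 z [25.7 43.6 63.2] mec 448 66 39 circ [448.9  67.4  16.7]
wrist grey [260. 171.] 574 z [19.  38.9 43. ] mec 431 179 15 circ [430.1 178.8  13.9]
wrist grey [153. 201.] 1718 z [21.9 43.7 63.7] mec 396 301 38 circ [399.9 298.3  17.8]
```

View pics/wrist_last.png

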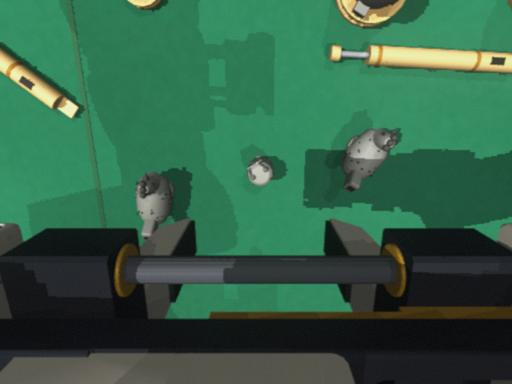

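Owl 3 is on stand 3 with about 4 mm of error. Owl 1 is at pixel (260,171), with the hens at (367,155) and (154,200), clear of the jaws. Descending onto owl 1.

Call:
{"name": "step_arm", "arguments": {
  "deltas": [
    [0.65,-0.003,0,0.08,0],
    [0.65,0,0,0.08,0],
    [0.65,0,0,0.08,0],
    [0.65,0,0,0.08,0],
    [0.65,0,0,0.04,0],
    [0.65,0,0,0.02,0],
    [0.65,0,0,0.008,0],
    [0.65,0,0,0,0]
  ]
}}

```text
time: 20.15
tool_pos: [431.8, 179.9, 16.9]
tcp_rot: [-3.142, -0.001, -0.0]
contact_force: [1.2, 0.5, 0.8]
grip_width: 59.6
finger_force: 0.0
```

Call:
{"name": "step_arm", "arguments": {
  "deltas": [
    [0.5,0,0,0,0],
    [0.4,0,0,0,0],
    [0.2,0,0,0,0],
    [0.2,0,0,0,0],
    [0.2,0,0,0,0],
    [0.2,0,0,0,0],
    [0.2,0,0,0,0]
  ]
}}

```text
time: 20.85
tool_pos: [431.3, 180.1, 17.1]
tcp_rot: [-3.141, -0.001, 0.0]
contact_force: [0.2, -1.0, 6.3]
grip_width: 28.9
finger_force: 30.0
```

Call:
{"name": "step_arm", "arguments": {
  "deltas": [
    [0.2,0,0,-0.02,0],
    [0.2,0,0,-0.04,0],
    [0.2,0,0,-0.04,0],
    [0.2,0.02,-0.01,0,0],
    [0.2,0.05,-0.03,0,0],
    [0.2,0.06,-0.04,0,0],
    [0.2,0.06,-0.04,0,0],
    [0.2,0.06,-0.04,0,0]
  ]
}}

```text
time: 21.65
tool_pos: [557.3, 261.0, 66.1]
tcp_rot: [3.141, 0.0, -0.0]
contact_force: [-0.1, -0.7, -0.9]
grip_width: 29.0
finger_force: 30.0
```

Call:
{"name": "step_arm", "arguments": {
  "deltas": [
    [0.2,0.06,-0.04,0,0],
    [0.2,0.05,-0.03,0,0],
    [0.2,0.022,-0.01,0,0],
    [0.2,0,0,0.03,0],
    [0.2,0,0,0.03,0],
    [0.2,0,0,0.008,0],
    [0.2,0,0,0,0],
    [0.2,0,0,0,0]
  ]
}}

```text
time: 22.45
tool_pos: [621.7, 299.8, 32.7]
tcp_rot: [3.141, 0.0, -0.0]
contact_force: [-0.7, 0.1, -0.0]
grip_width: 28.8
finger_force: 30.0
```

```bash
python3 look.py 560 680 240 360; python3 -c "
import cv2;cv2.imwrite('pics/v6.png',cv2.resize(cv2.hconcat([cv2.imread('pics/side_last.png')[180:300,100:230],cv2.imread('pics/scene_last.png')[180:300,310:440]]),None,fx=3,fy=3))"
```

```text
22.45 [621.7 299.8  32.7] 28.82631615598071 29.999915871885605 [-0.7  0.1 -0. ]
scene pale [368. 267.] 136 z [ 7.5 10.5 16.9] mec 632 302 19 circ [625.8 300.4  15.6]
scene grey [381. 230.] 2720 z [ 26.4 127.9 187.6] mec 623 300 66 circ [617.8 302.5  47.6]
side grey [151. 223.] 856 z [111.7 152.2 189.4] mec 619 311 55 circ [627.1 319.6  33.4]
side grey [163. 243.] 375 z [ 22.8  54.5 112.9] mec 605 314 46 circ [621.9 303.8  22.6]
wrist pale [261. 209.] 1298 z [10.9 12.6 14.1] mec 630 298 20 circ [628.  298.5  13. ]
wrist grey [415. 327.] 117 z [121.8 124.1 126.8] mec 647 264 2 circ [647.5 263.6   1.1]
wrist grey [443. 331.] 96 z [123.8 125.3 128.1] mec 647 258 3 circ [647.1 258.    1.7]
```

View pics/v6.png

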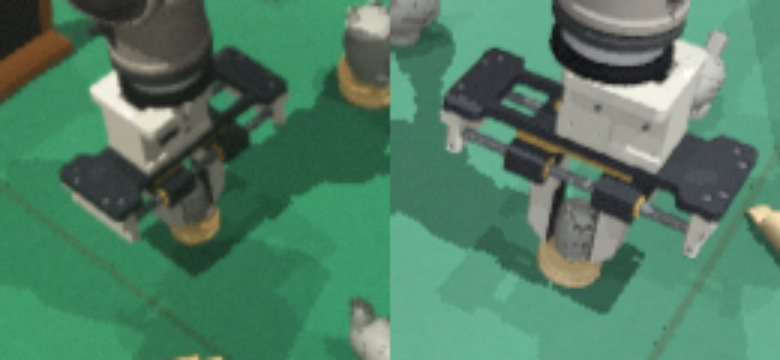

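The owl hangs centred just above stand 1, at crop (195,215) and (572,250). Lowering the last 3.5 mm.

Call:
{"name": "step_arm", "arguments": {
  "deltas": [
    [0.2,0,0,0.004,0],
    [0.2,0,0,0.002,0],
    [0.2,0,0,0,0],
    [0.2,0,0,0,0]
  ]
}}

```text
time: 23.0
tool_pos: [622.0, 300.0, 29.7]
tcp_rot: [3.142, 0.0, 0.0]
contact_force: [-0.1, -0.3, -0.9]
grip_width: 28.6
finger_force: 30.0
```

Call:
{"name": "step_arm", "arguments": {
  "deltas": [
    [0.2,0,0,0.001,0],
    [0.2,0,0,0,0],
    [0.2,0,0,0,0]
  ]
}}

```text
time: 23.3
tool_pos: [622.1, 300.0, 29.3]
tcp_rot: [3.142, -0.0, 0.0]
contact_force: [0.5, 0.5, -1.5]
grip_width: 28.8
finger_force: 30.0
```

Call:
{"name": "step_arm", "arguments": {
  "deltas": [
    [0.2,0,0,0.001,0],
    [0.2,0,0,0,0],
    [0.2,0,0,0,0]
  ]
}}

```text
time: 23.6
tool_pos: [622.1, 300.0, 29.2]
tcp_rot: [-3.142, -0.0, 0.0]
contact_force: [-1.7, -0.9, 5.2]
grip_width: 28.9
finger_force: 30.0
```

Call:
{"name": "step_arm", "arguments": {
  "deltas": [
    [0.4,0,0,0,0],
    [0.5,0,0,0,0],
    [0.65,0,0,0,0],
    [0.65,0,0,0,0],
    [0.65,0,0,-0.03,0],
    [0.65,0,0,-0.08,0],
    [0.65,0,0,-0.09,0],
    [0.65,0,0,-0.09,0]
  ]
}}

```text
time: 24.4
tool_pos: [621.9, 300.0, 176.4]
tcp_rot: [-3.141, -0.001, 0.0]
contact_force: [1.3, 0.0, 0.2]
grip_width: 59.7
finger_force: 0.0
```

Call:
{"name": "step_arm", "arguments": {
  "deltas": [
    [0.65,-0.05,0,-0.09,0],
    [0.65,-0.09,0,0,0],
    [0.65,-0.09,0,0,0],
    [0.65,0,0,0,0],
    [0.65,0,0,0,0]
  ]
}}

```text
time: 24.9
tool_pos: [507.4, 300.3, 219.2]
tcp_rot: [-3.141, -0.002, 0.001]
contact_force: [0.8, 0.3, 0.6]
grip_width: 59.7
finger_force: 0.0
```

```bash
python3 look.py 350 700 -340 350 scene,side|grep -v "pale \[2[56]"; python3 -c "
import cv2;cv2.imwrite('pics/v7.png',cv2.hconcat([cv2.imread('pics/side_last.png')[80:330,100:400],cv2.imread('pics/scene_last.png')[80:330,130:430]]))"
```

```text
24.9 [507.4 300.3 219.2] 59.702621186921775 0.0 [0.8 0.3 0.6]
scene pale [169. 176.] 112 z [ 7.6 13.5 19.2] mec 631 -284 25 circ [ 628.7 -289.2   23.5]
scene pale [218. 200.] 353 z [ 6.5 21.1 26.5] mec 632 -111 41 circ [ 629.1 -114.7   41. ]
scene pale [280. 224.] 285 z [ 6.3 17.9 24.3] mec 614 69 32 circ [621.8  71.1  27.7]
scene pale [369. 267.] 146 z [ 7.9 10.4 18.2] mec 624 300 16 circ [622.6 301.1  17.2]
scene grey [169. 164.] 309 z [18.6 50.7 70. ] mec 627 -284 24 circ [ 629.1 -285.5   18.3]
scene grey [217. 180.] 877 z [ 27.9  79.2 108.3] mec 626 -107 38 circ [ 629.4 -110.6   30.6]
scene grey [315. 182.] 375 z [ 6.6 37.  59.7] mec 449 69 36 circ [447.6  57.2  26.6]
scene grey [280. 206.] 732 z [10.2 63.4 90.2] mec 587 24 82 circ [615.4  69.1  26.5]
scene grey [412. 205.] 356 z [ 7.4 38.5 60.5] mec 400 306 36 circ [404.3 299.7  22.5]
scene grey [372. 257.] 260 z [13.2 40.1 52.5] mec 619 301 18 circ [622.2 300.8  13.7]
side pale [293. 146.] 90 z [ 6.5 16.1 29.8] mec 621 -276 20 circ [ 628.  -286.9   23.2]
side pale [224. 207.] 197 z [ 6.4 19.1 31.5] mec 610 87 23 circ [617.5  70.2  29.1]
side pale [164. 254.] 88 z [ 6.3 11.4 21.5] mec 622 314 6 circ [622.5 300.7  17.9]
side grey [294. 137.] 189 z [21.2 55.5 72.3] mec 628 -281 24 circ [ 626.7 -281.9   16. ]
side grey [260. 158.] 527 z [ 34.6  83.6 110.6] mec 626 -106 36 circ [ 629.7 -108.8   29.4]
side grey [224. 196.] 331 z [28.4 66.2 90.2] mec 611 76 26 circ [616.2  72.4  22.9]
side grey [271. 226.] 265 z [15.6 42.2 62.3] mec 447 72 35 circ [448.2  70.2  17.2]
side grey [163. 247.] 149 z [18.  44.1 54.1] mec 619 301 17 circ [619.3 303.7  11.4]
side grey [227. 294.] 376 z [ 9.1 42.3 61.9] mec 395 304 37 circ [396.5 307.2  17.6]
```

View pics/v7.png

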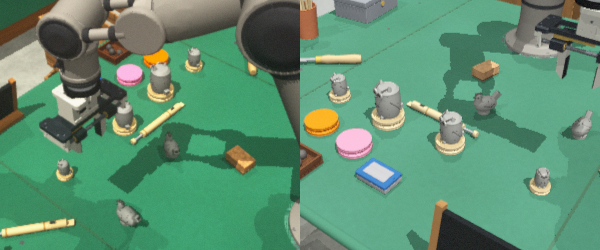

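All four owls stand upright on their own stands, within about 5 mm of centre, and the hens have not moved. Handing the job in.

```bash
python3 -c "
from plant import bot
print(bot.close_job())"
```

```text
the job is handed in; nothing more can be done
None
```

I placed all four owls upright on the stands of their own size, about 5 mm or less off centre by the cameras, left both hens where they stood, and handed the job in at about 25 s; it returned no verdict.

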